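# Lay the culture flask down on the imaging stage and push it home

### The arm

A 7-joint arm with a two-finger parallel gripper is mounted at the origin on the work surface. World frame = base frame: x ahead of the robot, y to its left, z up, the work surface at z = 0. Lengths are in m, angles in rad, forces in N, time in s.
With the tool pointing down it reaches from about 0.4 to 0.85 m from the base axis. Payload 4.5 kg.
Tool frame: the origin (TCP) lies midway between the tips of the shut fingers; the grasp point (between the pads) lies arm.tcp_to_grasp behind it (arm.tcp_to_grasp is the distance from the TCP to the grasp point, in m); z points along the fingers, y is the line along which they close (so a half turn about z gives the same grasp; the last joint's range is limited). The gripper opens to 88 mm and grips with 3 to 60 N. Pads are 18 mm wide; open, the fingers measure 123 mm over their backs; the gripper's body (75 mm by 187 mm) begins 45 mm behind the grasp point.
Start: joints at [1.342, 0.689, -0.195, 1.565, 0.157, 0.902, -0.215], TCP at [0.162, -0.604, 0.239] pointing down, gripper open.
Joint ranges: [-3.01, 3.01], [-0.46, 2.08], [-1.47, 1.51], [0.13, 2.56], [-1, 4.14], [0.04, 2.09], [-2.66, 2.66]. Speed limits (rad/s): [2.57, 2.57, 3.14, 3.14, 3.14, 3.14, 3.14].

### API

Orientations are given as a unit quaternion [w, x, y, z].
In Python, from workcell import arm gives the robot as it stands. The module is installed in compiled form; this text tells all that it offers.
- The arm moves only by the shell command python3 -m inch 'ROWS'. ROWS is JSON, a list of rows, each a list of 3 entries, a list of its own where there are three numbers: the shift along the tool's x, y, z in mm, then the turn about the tool's z in degrees, then the finger opening in mm, from 0 to 88.1. A call has 1 to 20 rows; each row is the pose to reach, as a shift and turn from the pose commanded when the call began, along the tool's axes at that moment; what a row does not reach only later rows make up. A row lasts 1/10 s, in which the tool goes at most 50 mm and 8.59 degrees, less where a joint would pass 70% of its speed; a pose out of reach is approached as far as the arm can. A call with a gripper value outside its range is refused whole. The fingers move at their own pace and stop on an object; the grip force is fixed at half the most. Time passes only in rows, so rows that repeat a pose let the fingers close. It gives the time, the measured TCP pose, the force, the opening and the grip force at its end, in the units of the state.
- arm.get_state(): the state, without advancing time (a new reading comes with each control period).
- arm.grab_frame(name): name is "scene" or "top" or "wrist"; returns the picture (400x640x3 uint8, red, green, blue); there is no depth.
- arm.camera_params(name): a dict with "vfov" (degrees; the focal length in pixels is half the picture's height over the tangent of half this angle, whatever the lens; pixels are square), "cx", "cy" (the principal point, pixels), "pose" (4x4, takes a point from camera to world coordinates). Camera axes: x right, y down, z forward; pixel columns grow to the right and rows downward; lengths in m; the calibration is good to about 2 mm. A picture is of the moment at which its call begins: read the wrist's pose just before it. camera_params takes no time and is no camera call; for the wrist camera it gives the pose at the moment of the call.
- arm.close_job(): hands the job in; it is judged then, once.
The state is a dict: "time_s": time; "joint_positions": joint angles; "joint_vel": joint speeds; "tau": joint torques, N m; "tool_pos": TCP position; "tcp_rot": TCP orientation; "ft_force": force on the tool from outside, world axes, zero at the start; "moment": the same for the moment, N m; "width": finger opening in m; "gripper_force": force on a finger pad.
Only numpy, scipy, OpenCV 4.12 (cv2) and the standard library are available. Lean on these libraries where they do the work, as an engineer would, in place of code of your own. Each camera call takes 0.05 s, during which the arm holds its last target. There are 200 camera calls.

### The job

The large culture flask stands on end on the black imaging stage. Using only pushes of the fingers, never gripping or lifting it, tip it over so that it lies on its plain broad face, the one its neck leans away from, then slide it gently along the stage until its long side lies flush against the long rail and its flat base end is fully home against the short end stop. Leave everything else where it is.

Things in the scene. Friction and masses are not known exactly. Their poses are not given: they have to be found in the camera images.
- stage: Fixed black flat deck, 220 mm along x, 390 mm along y (y = -230 to +160), top 36 mm above the table. Origin on the table below it; z up. At yaw 0 x points away from the robot, y to its left. Two aluminium stops stand 14 mm above the deck: the long rail along the +x edge and the short end stop across it. The deck beyond the end stop (y below -145 mm) is a parking place for small things.
- stage_corner (a point): Inner corner of long rail and end stop, on the deck surface, at (85, -130, 36) mm in the stage frame; axes as the stage's. The rail (20 mm thick) runs from here 275 mm to +y, the end stop (15 mm thick) 195 mm to -x; the free deck lies between them.
- flask: Large culture flask, clear rigid plastic, 60 to 120 g. Box body 37 (x) by 84 (y) by 104 mm (z, long axis, up at the start), shoulder to 112 mm, neck and white cap leaning to its +x. Origin at the centre of its flat base end. The +x broad face has a white patch; it must lie on the plain -x face, +x up. Falls by itself once tilted some 16 degrees. Lying, it is 37 mm high and the cap clears the deck.
- flask_cap (a point): Centre of the flask's cap (33 mm diameter, 24 mm long, leaning 22 degrees to flask +x), at (10.7, 0, 133) mm in the flask frame. The cap's outermost edge is 30.5 mm to +x of the long axis, 138 mm from the base; its far end is 151 mm from the base.
- flask_mid (a point): Point on the flask's long axis 60 mm from its base end. The flask starts standing 20 to 62 mm from the end stop, the neck leaning towards the end stop within 15 degrees, so it has to fall away from the end stop; its +y side then faces the long rail.
- flask_corner (a point): Corner of the flask's base end between the plain (-x) face and the +y side, at (-18.5, +42, 0) mm in the flask's frame. Home, it coincides with stage_corner.
- small_flask: Bystander: small culture flask, same shape, 26 x 50 mm, 95 mm tall, standing on the deck beyond the end stop. Origin under its centre.
- dish: Bystander: one clear round dish, 55 mm wide, 15 mm high, on the deck beyond the end stop. Origin under its centre.
- dish_stack: Bystander: stack of three clear dishes, 90 mm wide, 45 mm high, on the table left of the robot. Origin under its centre.
- bottle: Bystander: amber bottle, 66 mm wide, 165 mm tall, on the table beside the stage. Origin under its centre.
- well_plate: Bystander: 12-well plate, 85 x 127 mm, 20 mm high, on the table beside the stage. Origin under its centre.
- tip_box: Bystander: pipette tip box, 82 x 117 mm, 67 mm high, on the table beside the stage. Origin under its centre.
- tube_rack: Bystander: white rack with tubes, 70 x 120 mm, 92 mm high, on the table beside the stage. Origin under its centre.
Not all that is in view belongs to the job. Leave any green or purple look-alike of the flask alone.

How it is judged:
On the way, in this order (a step that is already met when the one before it is completed fails the run):
1. the flask has been tipped over and lies at rest on its plain broad face, on the deck (angle between flask's own x axis and vertical below 0.08 rad and linear speed of flask below 0.02 m/s), for 0.2 s.
2. the flask lies in the corner, against the long rail and the end stop (angle between flask's own x axis and vertical below 0.08 rad and x of flask_corner in the frame of stage_corner between -0.004 and 0.004 m and y of flask_corner in the frame of stage_corner between -0.004 and 0.004 m and angle between the z axis of flask and the y axis of stage, either way round below 0.05 rad), for 0.2 s.
At the end, for the whole second after the job is handed in: The flask lies on its plain broad face (within 0.08 rad), at rest, its base corner within 4 mm of the inner corner of rail and end stop in both directions, its long axis within 0.05 rad of the rail (all of step 2 and linear speed of flask below 0.02 m/s); the robot touches nothing.
It fails at once if the flask is lifted off the deck (by more than about 15 mm) (height (world z) of flask above 0.07 m or height (world z) of flask_mid above 0.115 m).
It fails at once if the flask is gripped or pressed with more than 35 N in all (contact force between the fingers and flask above 35 N).
It fails at once if a small thing parked on the stage (small flask, dish) is moved by more than 15 mm or tipped (distance of any of small_flask, dish from where it was at the start of the episode above 0.015 m or angle between any of small_flask, dish's own z axis and vertical above 0.3 rad).
It fails at once if a thing on the table (dish stack, bottle, well plate, tip box, tube rack) is moved by more than 15 mm or tipped (distance of any of dish_stack, bottle, well_plate, tip_box, tube_rack from where it was at the start of the episode above 0.015 m or angle between any of dish_stack, bottle, well_plate, tip_box, tube_rack's own z axis and vertical above 0.3 rad).
It also fails if it takes over 64 s, if anything falls off the work surface, if the arm or the gripper's body presses on something with over 40 N, if the wrist force passes 120 N, or if a joint passes its speed limit or range.

## Working session

There is one attempt and no reset: what is moved stays moved. The work goes in short steps, Python scripts to look and compute and a shell command to move; the robot and the scene stay as the last step left them, time stands still between calls to the robot, and variables do not carry over. Pictures are saved under pics/ and viewed, at most 10 in all, crops included, and the job is handed in when it is done.

```bash
mkdir -p pics; cat > h.py <<'E'
import numpy as np, cv2
from workcell import arm
def save(n,f): 
    im=arm.grab_frame(n); cv2.imwrite(f'pics/{f}.png',im[:,:,::-1]); return im
def cam(n):
    p=arm.camera_params(n); return 200/np.tan(np.radians(p['vfov'])/2),p['cx'],p['cy'],np.array(p['pose'])
def ray(c,u,v,z):
    f,cx,cy,T=c; d=T[:3,:3]@np.array([(u-cx)/f,(v-cy)/f,1]); o=T[:3,3]; return o+d*(z-o[2])/d[2]
def proj(c,p):
    f,cx,cy,T=c; q=T[:3,:3].T@(np.array(p)-T[:3,3]); return np.array([cx+f*q[0]/q[2],cy+f*q[1]/q[2]])
E
python3 - <<'E'
from h import *
a=save('scene','s0');b=save('top','t0')
for n in('scene','top'):
    c=cam(n);print(n,c[0],c[1:3],c[3].round(3).tolist(),arm.camera_params(n).keys())
s=arm.get_state();print(s['time_s'],s['tool_pos'],s['tcp_rot'],s['width'],arm.tcp_to_grasp)
E
```

```text
scene 514.4834394335529 (317.9777992664265, 196.2048260640866) [[0.271, 0.738, -0.618, 1.339], [0.963, -0.205, 0.177, -0.292], [0.004, -0.643, -0.766, 1.089], [0.0, 0.0, 0.0, 1.0]] dict_keys(['vfov', 'cx', 'cy', 'pose'])
top 506.65423156826097 (316.508318271321, 201.86661776778956) [[-0.025, -0.99, 0.141, 0.356], [-1.0, 0.025, 0.0, -0.041], [-0.004, -0.141, -0.99, 1.455], [0.0, 0.0, 0.0, 1.0]] dict_keys(['vfov', 'cx', 'cy', 'pose'])
0.1 [ 0.16219125 -0.60301193  0.23797066] [-8.08235217e-04  9.91374931e-01  1.31053680e-01 -1.58884532e-04] 0.08811171074735027 0.0187
```

View pics/s0.png

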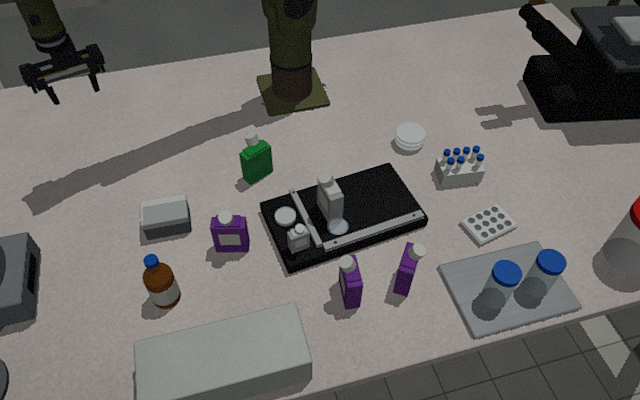

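View pics/t0.png

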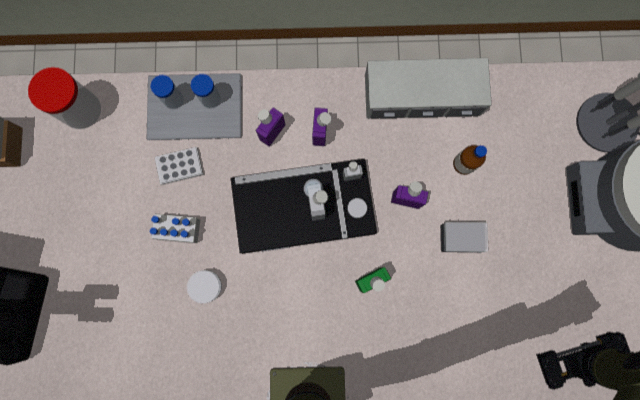

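```bash
python3 - <<'E'
import cv2,numpy as np
a=cv2.imread('pics/t0.png')[150:260,225:385];b=cv2.imread('pics/s0.png')[155:275,250:435]
a=cv2.resize(a,(800,550),interpolation=cv2.INTER_CUBIC)
b=cv2.resize(b,(800,519),interpolation=cv2.INTER_CUBIC)
cv2.imwrite('pics/ta.png',a);cv2.imwrite('pics/sb.png',b)
E
```

```text
(no output)
```

View pics/ta.png

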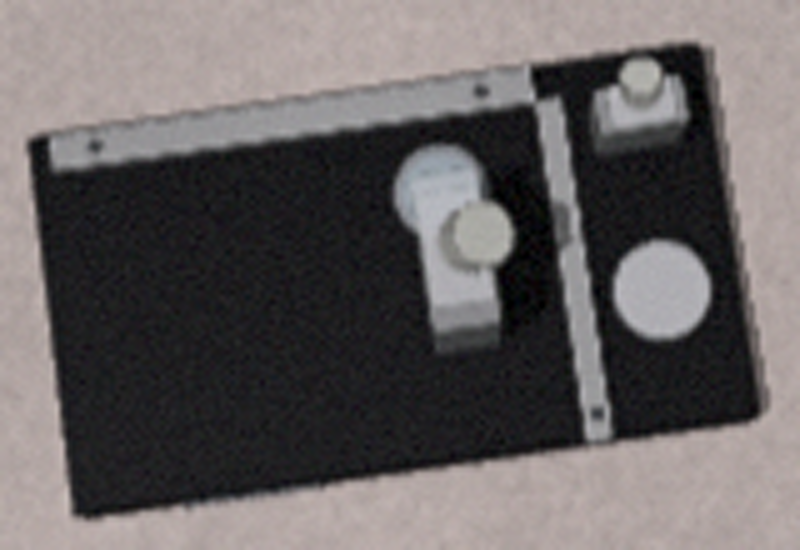

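View pics/sb.png

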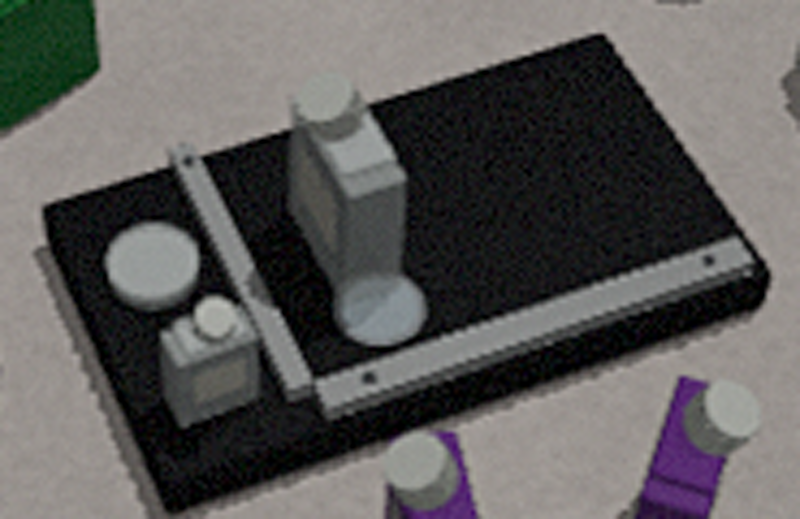

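```bash
cat > m.py <<'E'
from h import *
c=cam('top'); a=cv2.imread('pics/t0.png'); g=cv2.cvtColor(a,cv2.COLOR_BGR2GRAY)
roi=np.zeros_like(g); roi[150:262,225:385]=1
m=((g<60)&(roi>0)).astype(np.uint8)
cs,_=cv2.findContours(m,cv2.RETR_EXTERNAL,cv2.CHAIN_APPROX_NONE)
pts=np.vstack([k[:,0] for k in cs if cv2.contourArea(k)>100])
P=np.array([ray(c,u,v,.036)[:2] for u,v in pts],np.float32)
r=cv2.minAreaRect(P*1000);print('deck rect',r)
f=lambda u,v,z:ray(c,225+(u+.5)/5-.5,150+(v+.5)/5-.5,z)[:2]
# rail inner edge, end stop inner edge
A,B=f(52,172,.036),f(530,103,.036);print('rail',A,B,np.degrees(np.arctan2(*(A-B)[::-1])))
C,D=f(538,100,.05),f(587,440,.05);print('endstop',C,D,np.degrees(np.arctan2(*(C-D)[::-1])))
yaw=np.arctan2(*(A-B)[::-1])-np.pi/2
R=np.array([[np.cos(yaw),-np.sin(yaw)],[np.sin(yaw),np.cos(yaw)]])
# corner = intersection
u=(A-B)/np.linalg.norm(A-B); n=(C-D)/np.linalg.norm(C-D)
t=np.linalg.solve(np.c_[u,-n],C-A); K=A+u*t[0];print('corner',K,'yaw',np.degrees(yaw))
L=lambda p:(R.T@(p-K)*1000).round(1)
print('deck centre->',L(np.array(r[0])/1000),'expect (-85+0.., 95)')
for nm,p in dict(base1=f(437,352,.036),base2=f(499,345,.036),sh1=f(432,307,.143),sh2=f(497,300,.143),far1=f(413,180,.143),cap=f(484,233,.036+.144)).items():print(nm,p.round(4),L(p))
E
python3 m.py
```

```text
deck rect ((549.9898681640625, -2.4736175537109375), (217.79429626464844, 388.0308837890625), 6.8750901222229)
rail [0.6156561  0.18970179] [ 0.64873801 -0.0833199 ] 96.90882284421473
endstop [ 0.64746307 -0.08747484] [ 0.45465372 -0.1090576 ] 6.387006825850188
corner [ 0.64921766 -0.08727843] yaw 6.908822844214719
deck centre-> [-88.3  96.1] expect (-85+0.., 95)
base1 [ 0.5073 -0.0269] [-133.7   77. ]
base2 [ 0.5103 -0.0619] [-134.8   41.9]
sh1 [ 0.5195 -0.0259] [-121.4   76.5]
sh2 [ 0.5223 -0.0599] [-122.7   42.4]
far1 [ 0.587  -0.0175] [-53.4  76.8]
cap [ 0.5522 -0.0537] [-92.3  45. ]
```

```bash
cat > w.py <<'E'
from h import *
from scipy.spatial.transform import Rotation as Ro
import sys
K=np.array([.6495,-.0873]);yaw=np.radians(6.9)
R=np.array([[np.cos(yaw),-np.sin(yaw)],[np.sin(yaw),np.cos(yaw)]])
s=arm.get_state();p=np.array(s['tool_pos']);M=Ro.from_quat(np.roll(s['tcp_rot'],-1)).as_matrix()
def show():print('t',s['time_s'],'corner-frame mm',(R.T@(p[:2]-K)*1000).round(1),'z',(p[2]*1000).round(1),'toolx deg',np.degrees(np.arctan2(M[1,0],M[0,0])).round(2),'F',np.round(s['ft_force'],1),'w',round(s['width']*1000,1))
def go(x,y,z):
    t=np.r_[K+R@np.array([x,y])/1000,z/1000]; return (M.T@(t-p)*1000).round(1)
if __name__=='__main__':
    show()
    if len(sys.argv)>3: print('shift',go(*map(float,sys.argv[1:4])))
E
python3 w.py -92 3 239
```

```text
t 0.1 corner-frame mm [-545.7 -453.4] z 238.0 toolx deg 15.06 F [ 0.7  0.4 -0.5] w 88.1
shift [ 5.139e+02 -3.874e+02 -4.000e-01]
```

```bash
python3 -m inch '[[[50,-35,-10],-4,0],[[100,-75,-20],-10,0],[[150,-115,-20],-18,0],[[200,-150,-20],-26,0],[[250,-190,-20],-34,0],[[300,-225,-20],-42,0],[[340,-255,-20],-50,0],[[380,-285,-20],-58,0],[[420,-315,-20],-66,0],[[450,-340,-20],-74,0],[[480,-362,-20],-82,0],[[505,-380,-20],-82,0],[[514,-387,-20],-82,0],[[514,-387,-20],-82,0],[[514,-387,-20],-82,0],[[514,-387,-20],-82,0]]'; python3 w.py -92 3 160
python3 - <<'E'
from h import *
a=save('top','t1')
cv2.imwrite('pics/t1c.png',cv2.resize(a[150:260,225:385,::-1],(800,550),interpolation=cv2.INTER_CUBIC))
E
```

```text
time_s: 1.7
tool_pos: [0.5571, -0.0981, 0.2582]
tcp_rot: [-0.0, 0.663, 0.749, -0.001]
ft_force: [0.4, 0.2, -0.9]
width: 0.0004
gripper_force: 0.0
t 1.7 corner-frame mm [-93.    0.4] z 258.2 toolx deg 96.95 F [ 0.4  0.2 -0.9] w 0.4
shift [ 2.7  1.2 98.2]
```

View pics/t1c.png

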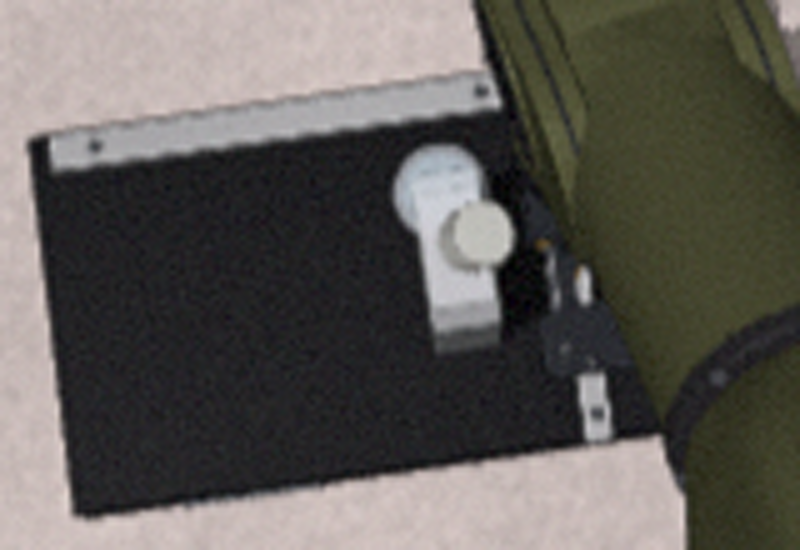

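```bash
python3 -m inch '[[[0,0,30],0,0],[[0,0,60],0,0],[[0,0,85],0,0],[[0,0,98],0,0],[[4,0,98],0,0],[[8,0,98],0,0],[[12,0,98],0,0],[[15,0,98],0,0],[[18,0,98],0,0],[[20,0,98],0,0],[[22,0,98],0,0],[[24,0,98],0,0]]'; python3 w.py
```

```text
time_s: 2.95
tool_pos: [0.5553, -0.0725, 0.1608]
tcp_rot: [0.0, 0.662, 0.749, -0.0]
ft_force: [0.3, -0.2, 0.4]
width: 0.0006
gripper_force: 0.1
t 2.95 corner-frame mm [-91.7  26. ] z 160.8 toolx deg 97.05 F [ 0.3 -0.2  0.4] w 0.6
```

```bash
python3 -m inch '[[[2,0,0],0,0],[[4,0,0],0,0],[[6,0,0],0,0],[[8,0,0],0,0],[[10,0,0],0,0],[[12,0,0],0,0],[[14,0,0],0,0],[[16,0,0],0,0],[[18,0,0],0,0],[[20,0,0],0,0]]'; python3 w.py
python3 - <<'E'
from h import *
a=save('scene','s2')
cv2.imwrite('pics/s2c.png',cv2.resize(a[125:275,250:435,::-1],(740,600),interpolation=cv2.INTER_CUBIC))
E
```

```text
time_s: 3.95
tool_pos: [0.5528, -0.0525, 0.1607]
tcp_rot: [0.0, 0.662, 0.749, -0.0]
ft_force: [0.0, -0.5, 0.2]
width: 0.0002
gripper_force: 0.0
t 3.95 corner-frame mm [-91.8  46.2] z 160.7 toolx deg 97.06 F [ 0.  -0.5  0.2] w 0.2
```

View pics/s2c.png

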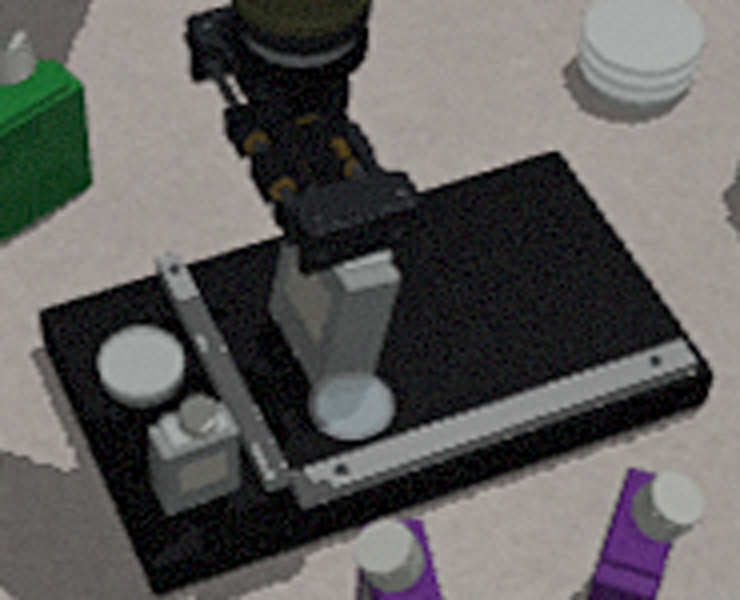

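```bash
python3 -m inch '[[[2,0,0],0,0],[[4,0,0],0,0],[[6,0,0],0,0],[[8,0,0],0,0],[[10,0,0],0,0],[[12,0,0],0,0],[[14,0,0],0,0],[[16,0,0],0,0],[[18,0,0],0,0],[[20,0,0],0,0],[[22,0,0],0,0],[[24,0,0],0,0],[[26,0,0],0,0],[[28,0,0],0,0],[[30,0,0],0,0]]'; python3 -m inch '[[[0,0,-50],0,0],[[-40,0,-80],0,0],[[-90,0,-80],0,0],[[-130,0,-80],0,0],[[-130,0,-80],0,0],[[-130,0,-80],0,0]]';python3 w.py
python3 - <<'E'
from h import *
a=save('top','t3'); a=a[150:260,225:385]
cv2.imwrite('pics/t3c.png',cv2.resize(a[:,:,::-1],(800,550),interpolation=cv2.INTER_CUBIC))
E
```

```text
time_s: 5.5
tool_pos: [0.5491, -0.0227, 0.1607]
tcp_rot: [0.0, 0.662, 0.749, -0.0]
ft_force: [0.7, -0.9, 1.0]
width: 0.0002
gripper_force: 0.0
time_s: 6.1
tool_pos: [0.5648, -0.1526, 0.2404]
tcp_rot: [-0.0, 0.663, 0.748, 0.0]
ft_force: [0.6, 0.7, 0.5]
width: 0.0006
gripper_force: 0.0
t 6.1 corner-frame mm [-91.9 -54.7] z 240.4 toolx deg 96.92 F [0.6 0.7 0.5] w 0.6
```

View pics/t3c.png

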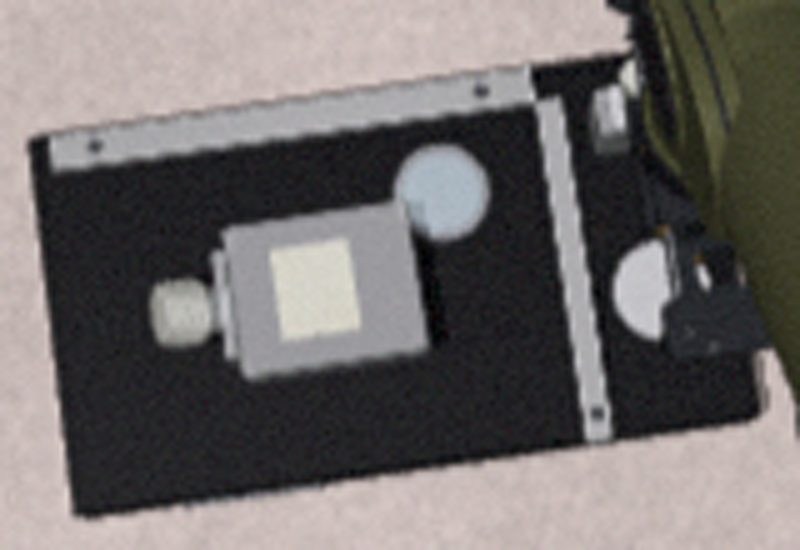

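The flask lies patch up: top face corners at crop (222,228), (407,202), (428,350), (246,380).

```bash
python3 - <<'E'
from w import *
c=cam('top')
for u,v in [(222,228),(407,202),(428,350),(246,380)]:
    q=ray(c,225+(u+.5)/5-.5,150+(v+.5)/5-.5,.073)[:2]; print((R.T@(q-K)*1000).round(1))
show(); print(go(-155,140,250),go(-155,140,41),go(-86,140,41))
E
```

```text
[-52.6 184.8]
[-53.   81.6]
[-136.1   81.9]
[-138.   182.8]
t 6.15 corner-frame mm [-91.6 -52.9] z 240.6 toolx deg 97.09 F [-0.6  0.8 -0.1] w 0.3
[193.1 -62.7  -9.2] [192.9 -62.7 199.8] [192.6   6.3 199.8]
```

```bash
python3 -m inch '[[[45,-20,0],0,0],[[90,-40,0],0,0],[[135,-60,0],0,0],[[175,-76,0],0,0],[[190,-76,20],0,0],[[190,-76,60],0,0],[[190,-76,100],0,0],[[190,-76,140],0,0],[[190,-76,175],0,0],[[190,-76,190],0,0],[[190,-76,198],0,0],[[190,-76,198],0,0]]'; python3 w.py -103 137 41
```

```text
time_s: 7.35
tool_pos: [0.4657, 0.029, 0.0422]
tcp_rot: [-0.001, 0.661, 0.75, -0.0]
ft_force: [0.2, -0.5, 0.2]
width: 0.001
gripper_force: 0.0
t 7.35 corner-frame mm [-168.5  137.5] z 42.2 toolx deg 97.22 F [ 0.2 -0.5  0.2] w 1.0
shift [-0.9 65.5  1.2]
```

```bash
python3 -m inch '[[[0,4,0],0,0],[[0,8,0],0,0],[[0,11,0],0,0],[[0,14,0],0,0],[[0,17,0],0,0],[[0,20,0],0,0],[[0,23,0],0,0],[[0,26,0],0,0],[[0,29,0],0,0],[[0,32,0],0,0],[[0,35,0],0,0],[[0,38,0],0,0],[[0,41,0],0,0],[[0,44,0],0,0],[[0,47,0],0,0],[[0,50,0],0,0],[[0,53,0],0,0],[[0,55,0],0,0],[[0,57,0],0,0],[[0,58,0],0,0]]'; python3 w.py
python3 - <<'E'
from h import *
a=save('top','t4'); a=a[150:260,225:385]
cv2.imwrite('pics/t4c.png',cv2.resize(a[:,:,::-1],(800,550),interpolation=cv2.INTER_CUBIC))
E
```

```text
time_s: 9.35
tool_pos: [0.5241, 0.0345, 0.0427]
tcp_rot: [0.0, 0.662, 0.749, 0.0]
ft_force: [-1.8, -0.4, 1.2]
width: 0.0008
gripper_force: 0.7
t 9.35 corner-frame mm [-109.9  136. ] z 42.7 toolx deg 97.06 F [-1.8 -0.4  1.2] w 0.8
```

View pics/t4c.png

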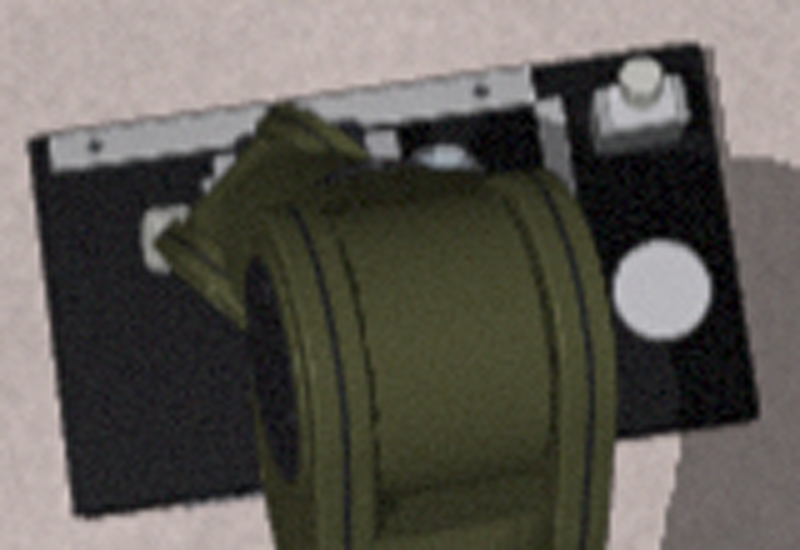

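```bash
for i in 1 2 3 4; do :; done; python3 -m inch '[[[0,1,0],0,0],[[0,2,0],0,0],[[0,3,0],0,0],[[0,4,0],0,0]]'; python3 w.py; python3 -m inch '[[[0,1,0],0,0],[[0,2,0],0,0]]'; python3 w.py
```

```text
time_s: 9.8
tool_pos: [0.528, 0.035, 0.0427]
tcp_rot: [0.0, 0.662, 0.749, -0.0]
ft_force: [-1.5, -0.2, 0.9]
width: 0.0002
gripper_force: 0.7
t 9.8 corner-frame mm [-106.  136.] z 42.7 toolx deg 97.06 F [-1.5 -0.2  0.9] w 0.2
time_s: 10.0
tool_pos: [0.5299, 0.0352, 0.0427]
tcp_rot: [0.0, 0.662, 0.749, 0.0]
ft_force: [-1.5, -0.5, 0.6]
width: 0.0004
gripper_force: 0.7
t 10.0 corner-frame mm [-104.  136.] z 42.7 toolx deg 97.06 F [-1.5 -0.5  0.6] w 0.4
```

```bash
python3 -m inch '[[[0,1,0],0,0],[[0,1,0],0,0]]'|grep ft_; python3 -m inch '[[[0,1,0],0,0],[[0,1,0],0,0]]'|grep ft_;python3 w.py;  python3 -m inch '[[[0,1,0],0,0],[[0,1,0],0,0]]'|grep ft_; python3 w.py
```

```text
ft_force: [-0.5, -0.2, 0.5]
ft_force: [-1.0, -0.2, 0.4]
t 10.4 corner-frame mm [-101.9  136. ] z 42.7 toolx deg 97.05 F [-1.  -0.2  0.4] w 0.5
ft_force: [-1.8, 0.0, 1.5]
t 10.6 corner-frame mm [-101.5  136. ] z 42.7 toolx deg 97.06 F [-1.8  0.   1.5] w 0.5
```

```bash
python3 -m inch '[[[0,1,0],0,0],[[0,1,0],0,0]]'|grep ft_; python3 w.py;  python3 -m inch '[[[0,1,0],0,0],[[0,1,0],0,0]]'|grep ft_; python3 w.py
```

```text
ft_force: [-4.5, -0.6, 3.6]
t 10.8 corner-frame mm [-101.4  136. ] z 42.7 toolx deg 97.08 F [-4.5 -0.6  3.6] w 0.7
ft_force: [-7.1, 0.3, 5.2]
t 11.0 corner-frame mm [-101.4  136. ] z 42.6 toolx deg 97.08 F [-7.1  0.3  5.2] w 0.4
```

```bash
python3 -m inch '[[[0,-8,0],0,0],[[0,-16,0],0,0],[[0,-16,-40],0,0],[[0,-16,-80],0,44],[[0,-16,-100],0,44],[[0,-16,-100],0,44]]'|grep ft_; python3 w.py -42 222 54
```

```text
ft_force: [0.3, 0.6, -0.2]
t 11.6 corner-frame mm [-112.9  136. ] z 145.4 toolx deg 97.01 F [ 0.3  0.6 -0.2] w 22.1
shift [85.8 70.4 91.9]
```

```bash
python3 -m inch '[[[40,35,0],0,44],[[75,60,0],0,44],[[75,60,0],0,44],[[75,60,0],0,44]]'|grep ft_; python3 w.py -42 222 54
python3 - <<'E'
from h import *
a=save('top','t5');w=save('wrist','w5'); a=a[140:260,225:385]
cv2.imwrite('pics/t5c.png',np.vstack([cv2.resize(a[:,:,::-1],(400,300),interpolation=cv2.INTER_CUBIC),cv2.resize(w[:,:,::-1],(400,250))]))
E
```

```text
ft_force: [-1.6, 0.0, 0.2]
t 12.0 corner-frame mm [-55.5 212.1] z 141.5 toolx deg 97.18 F [-1.6  0.   0.2] w 43.5
shift [ 9.8 13.7 87.5]
```

View pics/t5c.png

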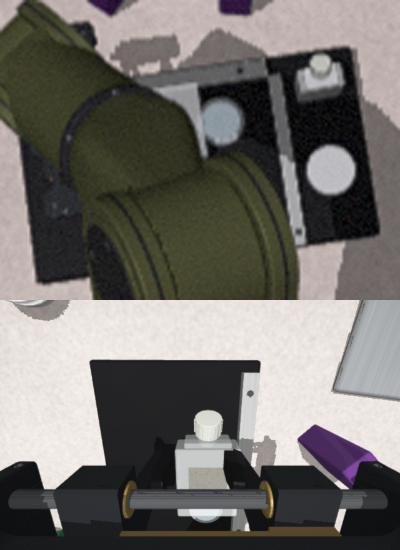

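```bash
python3 -m inch '[[[10,13.5,0],0,44],[[10,13.5,0],0,44]]'|grep ft_; python3 w.py -42 222 54
```

```text
ft_force: [-0.0, 0.9, 0.1]
t 12.3 corner-frame mm [-41.2 220.9] z 142.5 toolx deg 97.01 F [-0.   0.9  0.1] w 44.3
shift [ 1.1 -0.9 88.5]
```

```bash
python3 -m inch '[[[1,-1,20],0,44],[[1,-1,40],0,44],[[1,-1,55],0,44],[[1,-1,65],0,44],[[1,-1,75],0,44],[[1,-1,82],0,44],[[1,-1,88],0,44],[[1,-1,88],0,44]]'|grep ft_; python3 w.py -42 121 54
```

```text
ft_force: [-0.7, -1.4, 0.2]
t 13.1 corner-frame mm [-43.1 222.1] z 54.1 toolx deg 97.07 F [-0.7 -1.4  0.2] w 44.2
shift [-101.1    0.8    0.2]
```

```bash
python3 -m inch '[[[-5,1,0],0,44],[[-10,1,0],0,44],[[-14,1,0],0,44],[[-17,1,0],0,44],[[-20,1,0],0,44],[[-23,1,0],0,44],[[-26,1,0],0,44],[[-29,1,0],0,44],[[-32,1,0],0,44],[[-35,1,0],0,44],[[-38,1,0],0,44],[[-41,1,0],0,44],[[-44,1,0],0,44],[[-47,1,0],0,44],[[-50,1,0],0,44]]'|grep ft_; python3 w.py
python3 -m inch '[[[-3,0,0],0,44],[[-6,0,0],0,44],[[-9,0,0],0,44],[[-12,0,0],0,44],[[-15,0,0],0,44],[[-18,0,0],0,44],[[-21,0,0],0,44],[[-24,0,0],0,44],[[-27,0,0],0,44],[[-30,0,0],0,44],[[-33,0,0],0,44],[[-35,0,0],0,44],[[-37,0,0],0,44]]'|grep ft_; python3 w.py
python3 - <<'E'
from h import *
a=save('top','t6');w=save('wrist','w6'); a=a[140:260,225:385]
cv2.imwrite('pics/t6c.png',np.vstack([cv2.resize(a[:,:,::-1],(400,300),interpolation=cv2.INTER_CUBIC),cv2.resize(w[:,:,::-1],(400,250))]))
E
```

```text
ft_force: [-1.7, 3.8, 2.7]
t 14.6 corner-frame mm [-41.7 171.9] z 54.7 toolx deg 97.06 F [-1.7  3.8  2.7] w 44.0
ft_force: [-1.3, 3.0, 2.2]
t 15.9 corner-frame mm [-41.6 134.9] z 54.7 toolx deg 97.05 F [-1.3  3.   2.2] w 44.1
```

View pics/t6c.png

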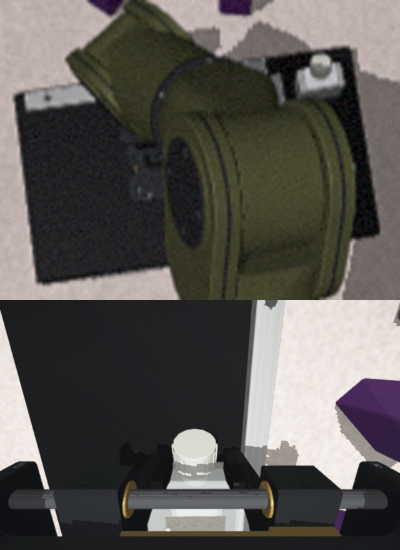

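```bash
python3 -m inch '[[[-2,0,0],0,44],[[-4,0,0],0,44],[[-6,0,0],0,44],[[-8,0,0],0,44],[[-9,0,0],0,44],[[-10,0,0],0,44]]'|grep ft_; python3 w.py
python3 -m inch '[[[-1,0,0],0,44],[[-2,0,0],0,44]]'|grep ft_;python3 w.py
```

```text
ft_force: [-0.7, 6.1, -0.5]
t 16.6 corner-frame mm [-41.2 126.7] z 54.8 toolx deg 97.09 F [-0.7  6.1 -0.5] w 44.6
ft_force: [-1.2, 10.0, 1.1]
t 16.8 corner-frame mm [-41.  126.7] z 54.9 toolx deg 97.14 F [-1.2 10.   1.1] w 43.9
```

```bash
python3 -m inch '[[[6,0,0],0,44],[[12,0,0],0,44],[[14,0,-30],0,44],[[14,0,-70],0,44],[[14,-20,-110],0,44],[[40,-60,-140],0,0],[[80,-100,-140],0,0],[[120,-140,-140],0,0],[[160,-180,-140],0,0],[[190,-220,-140],0,0],[[190,-220,-140],0,0]]'|grep ft_; cat > f.py <<'E'
from w import *
c=cam('top');a=save('top','t_%d'%(s['time_s']*100));show()
g=cv2.cvtColor(a,cv2.COLOR_RGB2GRAY).astype(int)
P=lambda x,y,z:proj(c,np.r_[K+R@np.array([x,y])/1000,z])
G=cv2.GaussianBlur(g.astype(np.float32),(0,0),.5)
def prof(z,pts,n):
    uv=np.array([P(*q,z) for q in pts],np.float32)
    print(n,cv2.remap(G,uv[:,0][None].copy(),uv[:,1][None].copy(),cv2.INTER_LINEAR)[0].astype(int).tolist())
# profiles along y across base end at three x (top-face height), along x across -x side
for x in(-70,-42,-15): prof(.073,[(x,y) for y in range(-20,24,2)],f'y-20..22 x={x}')
for x in(-70,-15): prof(.073,[(x,y) for y in range(90,124,2)],f'y90..122 x={x}')
for y in(15,50,95): prof(.073,[(x,y) for x in range(-100,-70,2)],f'x-100..-72 y={y}')
for y in(15,50,95): prof(.073,[(x,y) for x in range(-14,24,2)],f'x-14..22 y={y}')
E
python3 f.py
```

```text
ft_force: [0.7, -0.6, 0.7]
t 17.9 corner-frame mm [-264.9  314. ] z 195.1 toolx deg 97.3 F [ 0.7 -0.6  0.7] w 0.5
y-20..22 x=-70 [23, 24, 28, 45, 94, 138, 163, 160, 141, 115, 101, 113, 130, 145, 148, 148, 148, 147, 147, 147, 147, 148]
y-20..22 x=-42 [24, 26, 25, 41, 76, 139, 160, 163, 156, 119, 99, 99, 129, 142, 147, 148, 148, 148, 147, 148, 147, 145]
y-20..22 x=-15 [21, 21, 24, 35, 81, 127, 160, 165, 161, 147, 116, 114, 125, 143, 147, 148, 147, 147, 147, 147, 147, 149]
y90..122 x=-70 [148, 146, 145, 146, 148, 149, 145, 137, 122, 133, 141, 134, 79, 43, 26, 32, 31]
y90..122 x=-15 [147, 148, 148, 149, 148, 147, 145, 141, 122, 108, 93, 73, 50, 32, 26, 28, 29]
x-100..-72 y=15 [26, 26, 26, 32, 45, 60, 77, 102, 127, 144, 147, 148, 147, 146, 147]
x-100..-72 y=50 [31, 29, 30, 33, 44, 59, 78, 103, 127, 143, 147, 147, 150, 156, 164]
x-100..-72 y=95 [29, 28, 29, 37, 49, 64, 84, 110, 131, 145, 147, 148, 149, 148, 147]
x-14..22 y=15 [147, 148, 153, 159, 167, 169, 167, 163, 161, 161, 160, 157, 146, 137, 138, 160, 177, 181, 181]
x-14..22 y=50 [149, 148, 153, 157, 160, 157, 155, 156, 162, 164, 163, 160, 150, 144, 145, 167, 177, 182, 183]
x-14..22 y=95 [149, 149, 154, 161, 165, 166, 166, 167, 166, 164, 162, 160, 152, 142, 144, 165, 185, 189, 188]
```

```bash
python3 w.py -50 -60 240; python3 - <<'E'
from w import *
c=cam('wrist');q=c[3].copy();d=np.r_[R@np.array([-50+264.9,-60-314])/1000,.045]
q[:3,3]+=d
for x in(0,-42,-84,-140):print(x,proj((c[0],c[1],c[2],q),np.r_[K+R@np.array([x,0])/1000,.073]))
print(q.round(3))
E
```

```text
t 17.95 corner-frame mm [-266.8  315.8] z 195.2 toolx deg 97.53 F [-3.7  1.9  0.5] w 0.2
shift [-378.2  212.6  -45.3]
0 [369.86216239 126.61447618]
-42 [328.55339693 126.1096993 ]
-84 [287.23199815 125.60476805]
-140 [232.11713791 124.93128612]
[[ 0.991  0.127  0.037  0.594]
 [ 0.132 -0.946 -0.296 -0.074]
 [-0.002  0.298 -0.955  0.388]
 [ 0.     0.     0.     1.   ]]
```

```bash
python3 -m inch '[[[-30,18,-20],0,0],[[-70,40,-45],0,0],[[-115,64,-45],0,0],[[-160,90,-45],0,0],[[-205,115,-45],0,0],[[-250,140,-45],0,0],[[-295,165,-45],0,0],[[-335,190,-45],0,0],[[-365,205,-45],0,0],[[-377,212,-45],0,0],[[-377,212,-45],0,0],[[-377,212,-45],0,0],[[-377,212,-45],0,0]]'|grep ft_; python3 - <<'E'
from w import *
show();c=cam('wrist');a=save('wrist','w7')
G=cv2.cvtColor(a,cv2.COLOR_RGB2GRAY).astype(np.float32)
def prof(z,pts,n):
    uv=np.array([proj(c,np.r_[K+R@np.array(q)/1000,z]) for q in pts],np.float32)
    print(n,cv2.remap(G,uv[:,0][None].copy(),uv[:,1][None].copy(),cv2.INTER_LINEAR)[0].astype(int).tolist())
print(c[3][:3,3],R.T@(c[3][:2,3]-K))
for x in(-180,-110): prof(.05,[(x,y) for y in range(-20,14)],f'STOP z.05 y-20.. x={x}')
for x in(-75,-42,-10): prof(.05,[(x,y) for y in range(-20,14)],f'z.05 y-20.. x={x}')
for x in(-75,-42,-10): prof(.073,[(x,y) for y in range(-8,14)],f'z.073 y-8.. x={x}')
for y in(20,60): prof(.073,[(x,y) for x in range(-12,24)],f'z.073 x-12.. y={y}')
for y in(20,60): prof(.073,[(x,y) for x in range(-94,-76)],f'z.073 x-94.. y={y}')
for y in(160,): prof(.05,[(x,y) for x in range(-12,24)],f'RAIL z.05 x-12.. y={y}')
E
```

```text
ft_force: [-0.0, 0.4, 0.0]
t 19.25 corner-frame mm [-49.6 -62.2] z 239.9 toolx deg 97.19 F [-0.   0.4  0. ] w 0.4
[ 0.59679499 -0.07735075  0.38789875] [-0.05112801  0.01620901]
STOP z.05 y-20.. x=-180 [31, 32, 32, 32, 32, 32, 31, 28, 22, 18, 51, 137, 203, 212, 210, 200, 161, 113, 102, 104, 153, 187, 209, 217, 219, 210, 133, 63, 36, 34, 34, 32, 31, 32]
STOP z.05 y-20.. x=-110 [37, 33, 31, 32, 32, 33, 32, 27, 19, 21, 50, 125, 208, 216, 217, 219, 218, 218, 218, 219, 216, 214, 217, 220, 220, 195, 128, 62, 34, 32, 32, 32, 33, 33]
z.05 y-20.. x=-75 [31, 31, 31, 31, 31, 32, 32, 31, 29, 21, 44, 121, 190, 213, 218, 219, 218, 217, 218, 217, 189, 143, 128, 130, 129, 127, 143, 163, 188, 199, 200, 201, 200, 200]
z.05 y-20.. x=-42 [32, 31, 31, 32, 31, 30, 30, 31, 31, 23, 56, 143, 197, 213, 218, 220, 219, 218, 218, 217, 199, 148, 130, 131, 130, 126, 142, 161, 187, 198, 200, 200, 201, 201]
z.05 y-20.. x=-10 [34, 33, 33, 30, 31, 31, 32, 32, 31, 24, 48, 127, 194, 213, 218, 220, 220, 219, 220, 221, 214, 152, 133, 132, 132, 128, 139, 158, 184, 197, 200, 200, 201, 200]
z.073 y-8.. x=-75 [59, 141, 205, 2
[... 381 characters left out ...]
0, 200, 204, 212, 219, 217, 206, 198, 206, 216, 218, 218, 219, 220, 220, 219, 217, 215, 214, 214, 215, 214, 204, 125, 129, 201, 231, 232, 231, 230, 228, 229, 231, 232]
z.073 x-12.. y=60 [197, 197, 198, 199, 202, 211, 217, 218, 219, 194, 208, 215, 218, 220, 220, 219, 219, 217, 216, 216, 216, 215, 214, 214, 204, 135, 140, 214, 238, 238, 237, 235, 236, 236, 235, 233]
z.073 x-94.. y=20 [33, 31, 32, 32, 33, 33, 36, 75, 155, 186, 202, 204, 204, 204, 203, 201, 200, 200]
z.073 x-94.. y=60 [34, 34, 34, 33, 34, 34, 40, 75, 149, 188, 199, 203, 204, 202, 198, 198, 197, 197]
RAIL z.05 x-12.. y=160 [0, 0, 0, 0, 0, 0, 0, 0, 0, 0, 0, 0, 0, 0, 0, 0, 0, 0, 0, 0, 0, 0, 0, 0, 0, 0, 0, 0, 0, 0, 0, 0, 0, 0, 0, 0]
```

```bash
python3 -c "
from workcell import arm
print(arm.close_job())"
```

```text
the job is handed in; nothing more can be done
None
```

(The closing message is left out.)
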